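# Set the recessed flow knob under a misplaced vial rack

## Robot

A 6-joint arm with a two-finger parallel gripper is mounted at the origin on the work surface. World frame = base frame: x ahead of the robot, y to its left, z up, the work surface at z = 0. Lengths are in m, angles in rad, forces in N, time in s.
With the tool pointing down it reaches from about 0.25 to 0.725 m from the base axis. Payload 9.7 kg.
Tool frame: the origin (TCP) lies at the very end of the fingers, on their centre line; the grasp point (between the pads) lies 19 mm behind it; z points along the fingers, y is the direction in which the jaws open and shut (so a half turn about z gives the same grasp; the last joint's range is limited). The gripper opens to 85 mm and grips with 20 to 120 N. Pads are 22 mm wide; open, the fingers measure 114 mm over their backs; the gripper's body (76 mm by 85 mm) begins 54 mm behind the grasp point. The pads swing forward as they close: fully open they stand 13 mm farther back than shut.
Start: joints at [-1.159, 0.087, 0.176, 1.66, 0, 1.571], TCP at [0.22, -0.504, 0.231] pointing down, gripper open.
Joint ranges: [-3.13, 3.13], [-0.85, 1.81], [-1.15, 1.24], [-2.2, 2.28], [-1.44, 1.52], [-3.14, 3.14]. Speed limits (rad/s): [2.22, 2.22, 2.57, 3.14, 3.14, 3.14].

## Interface

Orientations are given as a unit quaternion [x, y, z, w].
In Python, from rig import ctrl, read_camera, camera_model gives the robot as it stands. The module is installed in compiled form; this text tells all that it offers.
- The arm moves only by the tool drive_tool, never from a script. Its argument "series" is one flat list of numbers, 7 for each row, row after row: the finger opening in mm, from 0 to 85.4, then the shift along the world's x, y, z in mm, then the turn, a rotation vector about the world's x, y, z in rad. A call has 1 to 5 rows; each row shifts and turns the commanded pose from where the row before left it; what a row does not reach is not made up. A row lasts 1/10 s, in which the tool goes at most 50 mm and 8.59 degrees, less where a joint would pass 70% of its speed; a pose out of reach is approached as far as the arm can. A call with a gripper value outside its range is refused whole. The fingers move at their own pace and stop on an object; the grip force is fixed at half the most. Time passes only in rows, so rows that do not move let the fingers close. It gives the time, the measured TCP pose, the force and the opening at its end, in the units of the state.
- ctrl.read_state(): the state, without advancing time (a new reading comes with each control period).
- read_camera(name): name is "side" or "top" or "wrist"; returns the picture (384x512x3 uint8, red, green, blue); there is no depth.
- camera_model(name): a dict with "fx", "fy", "cx", "cy" (pixels), "D" ([k1, k2, p1, p2, k3] as OpenCV has them; the pictures are not rectified), "xyz" and "orientation" of the camera in the world. Camera axes: x right, y up, looking along -z (the intrinsics and any distortion apply to the point x, -y, -z); pixel columns grow to the right and rows downward; lengths in m; the calibration is good to about 2 mm. A picture is of the moment at which its call begins: read the wrist's pose just before it. camera_model takes no time and is no camera call; for the wrist camera it gives the pose at the moment of the call.
- ctrl.job_done(): hands the job in, once; it reports no verdict.
The state is a dict: "t": time; "joint_pos": joint angles; "dq": joint speeds; "effort": joint torques, N m; "tool_pos": TCP position; "ee_rot": TCP orientation; "wrist_force": force on the tool from outside, world axes, zero at the start; "moment": the same for the moment, N m; "gripper_width": finger opening in m.
Only numpy, scipy, OpenCV 4.12 (cv2) and the standard library are available. Lean on these libraries where they do the work, as an engineer would, in place of code of your own. Each camera call takes 0.05 s, during which the arm holds its last target. There are 200 camera calls.

## Task

Someone has left the vial rack on top of a flow-control module, across its guard opening. Lift the rack off and stand it flat in the empty grey tray, then reach through the guard opening it covered and turn the bar knob sunk in there until its pointer lines up with the index tab on the ring around it, the bearing also shown by the black line on the guard plate. Do not turn the round knob of the other module, do not tip the rack over, leave the other things on the bench standing where they are, and let go of everything at the end.

Things in the scene. Friction and masses are not known exactly. Their poses are not given: they have to be found in the camera images.
- rack: aluminium vial rack, loose, about 250 g: block 110 (x) x 56 (y) x 28 mm high, origin at the centre of its underside, z up. Capped vials stand at both ends (24 mm < |x| < 51 mm) up to 40 mm above the underside; in the middle stands its flat upright handle, 30 (x) x 10 (y) mm, from 28 to 80 mm above the underside, to be pinched across its 10 mm (along y). At the start it stands on the guard plate of the flow module, across the opening, at any yaw.
- tray: fixed shallow grey plastic tray, outside 160 (x) x 110 (y) x 15 mm high, walls 4 mm, floor 4 mm thick, empty; the inside is 152 x 102 mm, so the rack lies in it with its long side along the tray's x. Origin at the centre of its underside, on the bench.
- flow_module: fixed white case 150 x 150 mm, 90 mm high, under the rack; its top is a 6 mm grey guard plate with a round opening 84 mm across in the middle, over a hollow well whose floor is 30 mm above the bench (wider than the opening below the plate: 138 mm square). Origin at the centre of its underside, on the bench. Brass fittings stand 20 mm out of its +x face. The three places of the two modules and the tray are swapped between starts.
- other_module: fixed case exactly like the flow module, but uncovered and with a round knob 34 mm across in its well, which must not be turned. Origin at the centre of its underside.
- index_ring: flat aluminium index ring (the knob dial hides its middle) 78 mm across on the floor of the flow module's well, fixed for the run but at a different yaw in each start; origin on the knob's axis, 30 mm above the bench. Its small black tab (11 x 6 mm, top 9 mm above the origin) lies 28 to 39 mm out along the ring's +x axis, and a flush black line 14 x 3 mm on top of the guard plate, 44 to 58 mm out, repeats that bearing: the mark to which the knob's pointer has to be set.
- flow_knob (a joint): angle of the bar knob in its module, rad, growing anticlockwise seen from above; at 0 the pointer looks along the module's +x axis. Stops at -0.6 and 3.6; stays where it is left (friction about 0.05 N m, no spring). At every start it must be turned anticlockwise by 0.7 to 3.0 rad.
- flow_grip (a point): point on the knob's vertical axis in the grip bar, 60 mm above the bench and 30 mm below the top of the guard plate; its x axis runs along the bar to the pointer end. The light grey bar is 36 mm long (x), 12 mm wide (y) and stands from 44 to 68 mm above the bench on a black dial 52 mm across.
- flow_pointer (a point): tip of the knob's pointer, a 5 mm wide light grey nose with a dark line, 25 mm from the axis at one end of the bar, 50 mm above the bench.
- other_pointer (a point): point turning with the other module's round knob, 25 mm from its axis, at the end its dark line points to; must stay put.
- solvent_bottle: loose brown bottle, 64 mm across, 150 mm high, bystander; origin at the centre of its underside.
- beaker: loose glass beaker, 68 mm across, 85 mm high, bystander; origin at the centre of its underside.
- jar: loose glass jar, 44 mm across, 60 mm high, bystander; origin at the centre of its underside.
- screwdriver: loose screwdriver with a wooden handle, 160 mm long, lying on the bench, bystander; its x axis points from the handle to the tip.
Not all that is in view belongs to the job. What is shaped like the rack but green or turquoise is not meant.

How it is judged:
By the outcome, as a careful person would: the job done as asked, in the order asked, and still so for the second after the job is handed in, with the robot touching nothing.
It also fails if it takes over 72 s, if anything falls off the work surface, if the arm or the gripper's body presses on something with over 40 N, if the wrist force passes 120 N, or if a joint passes its speed limit or range.

## Working session

There is one attempt and no reset: what is moved stays moved. The work goes in short steps, Python scripts to look and compute and a tool call to move; the robot and the scene stay as the last step left them, time stands still between calls to the robot, and variables do not carry over. Pictures are saved under pics/ and viewed, about 8 in all and at most 12, crops included, and the job is handed in when it is done.

Besides the shell and the picture viewer there is one more tool, called after ">>>" by a JSON object that holds its "name" and its "arguments". drive_tool: Moves the arm, as the interface text tells. Its arguments: {"type":"object","properties":{"series":{"type":"array","items":{"type":"number"}}},"required":["series"]}

```bash
mkdir -p pics; cat > h.py <<'E'
import numpy as np, cv2
from scipy.spatial.transform import Rotation as R
from rig import ctrl, read_camera, camera_model
def ray(m,uv):
    K=np.array([[m['fx'],0,m['cx']],[0,m['fy'],m['cy']],[0,0,1]])
    p=cv2.undistortPoints(np.array(uv,float).reshape(-1,1,2),K,np.array(m['D'],float)).reshape(-1,2)
    d=np.c_[p[:,0],-p[:,1],-np.ones(len(p))]
    return np.array(m['xyz']),R.from_quat(m['orientation']).apply(d)
def onz(m,uv,z):
    o,d=ray(m,uv); return o+d*((np.array(z)-o[2])/d[:,2])[:,None]
def proj(m,P):
    K=np.array([[m['fx'],0,m['cx']],[0,m['fy'],m['cy']],[0,0,1]])
    q=R.from_quat(m['orientation']).inv().apply(np.atleast_2d(P)-np.array(m['xyz']))*[1,-1,-1]
    return cv2.projectPoints(q,np.zeros(3),np.zeros(3),K,np.array(m['D'],float))[0].reshape(-1,2)
E
python3 - <<'E'
from h import *
a=read_camera('top');b=read_camera('side')
cv2.imwrite('pics/top.png',cv2.resize(a[:,:,::-1],(800,600),interpolation=cv2.INTER_CUBIC));cv2.imwrite('pics/side.png',b[:,:,::-1])
cv2.imwrite('pics/toporig.png',a[:,:,::-1])
for n in('top','side','wrist'):print(n,camera_model(n))
print(ctrl.read_state())
E
```

```text
top {'fx': 348.4640669103817, 'fy': 348.4640669103817, 'cx': 249.50210058394453, 'cy': 196.80359501016943, 'D': array([-0.01545378,  0.        ,  0.        ,  0.        ,  0.        ]), 'xyz': array([0.38938019, 0.08440207, 0.94627559]), 'orientation': array([-0.05460177,  0.06513583,  0.70535464, -0.70374058])}
side {'fx': 380.7857343218763, 'fy': 380.7857343218763, 'cx': 262.75272534183915, 'cy': 191.07283437978953, 'D': array([-0.05922805,  0.        ,  0.        ,  0.        ,  0.        ]), 'xyz': array([-0.00340743,  0.67499492,  0.61538658]), 'orientation': array([-0.16324006,  0.43610776,  0.82221286, -0.32730522])}
wrist {'fx': 330.15104268721495, 'fy': 330.15104268721495, 'cx': 255.97515814291464, 'cy': 183.55325419544084, 'D': array([-0.07078342,  0.        ,  0.        ,  0.        ,  0.        ]), 'xyz': array([ 0.28209408, -0.47743435,  0.37420815]), 'orientation': array([-0.11183661,  0.07385296, -0.54305964,  0.82892976])}
{'t': 0.1, 'joint_pos': array([-1.15901233e+00,  8.73547047e-02,  1.75199323e-01,  1.65982130e+00,
        1.03395707e-05,  1.57082326e+00]), 'dq': array([-0.00255059, -0.00347717,  0.00104054, -0.00014395, -0.00137923,
       -0.00187751]), 'effort': array([-2.13364576e-03, -5.21560156e+01,  4.65653229e+01,  1.59656868e-02,
       -7.59744216e-05,  5.55778314e-06]), 'tool_pos': array([ 0.22004802, -0.50381881,  0.23067446]), 'ee_rot': array([ 9.78881596e-01,  2.04427181e-01, -1.15602843e-04, -5.78765422e-04]), 'wrist_force': array([-0.01168584, -0.21037046, -0.36340259]), 'moment': array([-0.00583639, -0.04098957,  0.01607673]), 'gripper_width': 0.08520404409094204}
```

View pics/top.png

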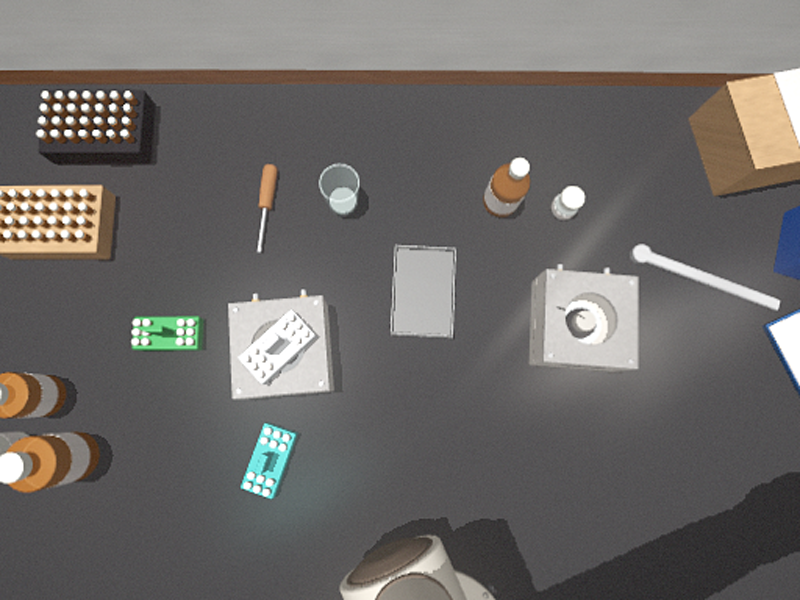

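View pics/side.png

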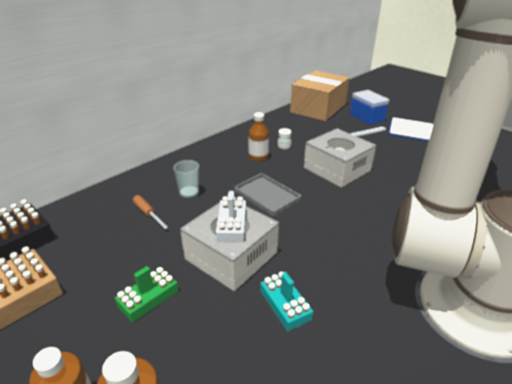

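Candidates for the rack, in the 800x600 top view: aluminium rack (278,347) on the left module, green (166,333) and turquoise (268,461). I choose the aluminium one, which stands on the flow module. The tray is at (424,291) and the other module at (585,318). Next I check the choice in one crop.

```bash
python3 - <<'E'
import cv2
a=cv2.imread('pics/toporig.png')
c=a[180:265,135:300]  # 165x85
cv2.imwrite('pics/crop.png',cv2.resize(a[150:265,135:300],None,fx=4.8,fy=4.8,interpolation=cv2.INTER_CUBIC))
E
```

```text
(no output)
```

View pics/crop.png

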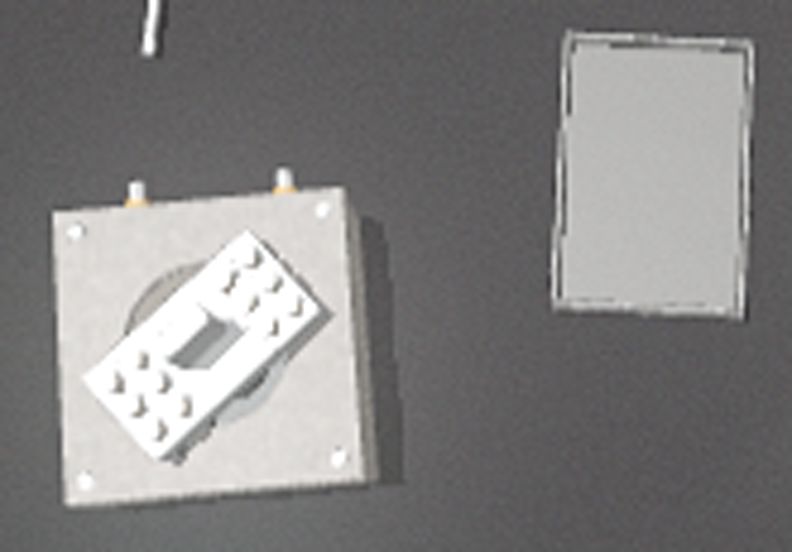

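```bash
python3 - <<'E'
from h import *
m=camera_model('top')
f=lambda l:np.array(l)/4.8+[135-.4,150-.4]
for n,l,z in(('rack',[(250,230),(328,310),(165,460),(85,380)],.118),('mod',[(55,212),(345,188),(366,482),(66,505)],.09),('tray',[(566,32),(753,42),(743,318),(553,308)],.015)):
    P=onz(m,f(l),z);print(n,P[:,:2].round(4).tolist(),'c',P.mean(0).round(4))
    for i in range(4):
        d=P[(i+1)%4]-P[i];print('  edge',np.linalg.norm(d).round(4),'yaw',np.degrees(np.arctan2(d[1],d[0])).round(1))
s=ctrl.read_state();print(R.from_quat(s['ee_rot']).as_matrix().round(3))
E
```

```text
rack [[0.5296, 0.2229], [0.4892, 0.1831], [0.4154, 0.2615], [0.4546, 0.3022]] c [0.4722 0.2424 0.118 ]
  edge 0.0567 yaw -135.4
  edge 0.1076 yaw 133.3
  edge 0.0566 yaw 46.1
  edge 0.1091 yaw -46.6
mod [[0.5439, 0.3289], [0.5564, 0.1788], [0.405, 0.1656], [0.3939, 0.3165]] c [0.4748 0.2474 0.09  ]
  edge 0.1506 yaw -85.2
  edge 0.152 yaw -175.0
  edge 0.1513 yaw 94.2
  edge 0.1505 yaw 4.7
tray [[0.6626, 0.0614], [0.6567, -0.0465], [0.4967, -0.037], [0.5025, 0.0695]] c [0.5796 0.0119 0.015 ]
  edge 0.1081 yaw -93.1
  edge 0.1604 yaw 176.6
  edge 0.1067 yaw 86.9
  edge 0.1603 yaw -2.9
[[ 0.916  0.4   -0.   ]
 [ 0.4   -0.916  0.001]
 [ 0.    -0.001 -1.   ]]
```

>>> {"name": "drive_tool", "arguments": {"series": [85,12.6,37.3,2,0,0,0.097,85,12.6,37.3,2,0,0,0.097,85,12.6,37.3,2,0,0,0.097,85,12.6,37.3,2,0,0,0.097,85,12.6,37.3,2,0,0,0.097]}}

```text
t: 0.6
tool_pos: [0.2832, -0.316, 0.241]
ee_rot: [0.9, 0.435, -0.0, -0.0]
wrist_force: [0.1, -0.0, 0.4]
gripper_width: 0.0851
```

>>> {"name": "drive_tool", "arguments": {"series": [85,12.6,37.3,2,0,0,0.097,85,12.6,37.3,2,0,0,0.097,85,12.6,37.3,2,0,0,0.097,85,12.6,37.3,2,0,0,0.097,85,12.6,37.3,2,0,0,0.097]}}

```text
t: 1.1
tool_pos: [0.3462, -0.1295, 0.2512]
ee_rot: [0.769, 0.639, 0.0, 0.0]
wrist_force: [0.9, -0.9, 0.7]
gripper_width: 0.0851
```

>>> {"name": "drive_tool", "arguments": {"series": [85,12.6,37.3,2,0,0,0.097,85,12.6,37.3,2,0,0,0.097,85,12.6,37.3,2,0,0,0.097,85,12.6,37.3,2,0,0,0.097,85,12.6,37.3,2,0,0,0.097]}}

```text
t: 1.6
tool_pos: [0.4092, 0.0572, 0.2612]
ee_rot: [0.593, 0.805, -0.0, 0.0]
wrist_force: [1.2, -1.1, 0.1]
gripper_width: 0.0848
```

>>> {"name": "drive_tool", "arguments": {"series": [85,12.6,37.3,2,0,0,0.097,85,12.6,37.3,2,0,0,0.097,85,12.6,37.3,2,0,0,0.097,85,12.6,37.3,2,0,0,0.097,85,12.6,37.3,2,0,0,0.097]}}

```text
t: 2.1
tool_pos: [0.4723, 0.2437, 0.271]
ee_rot: [0.383, 0.924, -0.0, -0.0]
wrist_force: [1.6, -0.9, 0.5]
gripper_width: 0.085
```

>>> {"name": "drive_tool", "arguments": {"series": [85,0,0,0,0,0,0,85,0,0,0,0,0,0]}}

```text
t: 2.3
tool_pos: [0.472, 0.2425, 0.2704]
ee_rot: [0.384, 0.923, -0.001, -0.001]
wrist_force: [0.4, -0.7, -0.5]
gripper_width: 0.085
```

```bash
cat > w.py <<'E'
import sys
from h import *
m=camera_model('wrist');s=ctrl.read_state();a=read_camera('wrist')
import pickle;pickle.dump((m,a),open('w.pkl','wb'))
cv2.imwrite('pics/%s.png'%sys.argv[1],cv2.resize(a[:,:,::-1],(800,600),interpolation=cv2.INTER_CUBIC))
M=R.from_quat(s['ee_rot']).as_matrix()
print(s['t'],s['joint_pos'].round(3),s['tool_pos'].round(4),'yawx',np.degrees(np.arctan2(M[1,0],M[0,0])).round(2),'z',M[:,2].round(4),'cam',m['xyz'].round(3),s['wrist_force'].round(1),s['gripper_width'].round(4))
E
python3 w.py w1
```

```text
Traceback (most recent call last):
  File "w.py", line 7, in <module>
    print(s['t'],s['joint_pos'].round(3),s['tool_pos'].round(4),'yawx',np.degrees(np.arctan2(M[1,0],M[0,0])).round(2),'z',M[:,2].round(4),'cam',m['xyz'].round(3),s['wrist_force'].round(1),s['gripper_width'].round(4))
                                                                                                                                                                                            ^^^^^^^^^^^^^^^^^^^^^^^^
AttributeError: 'float' object has no attribute 'round'
```

View pics/w1.png

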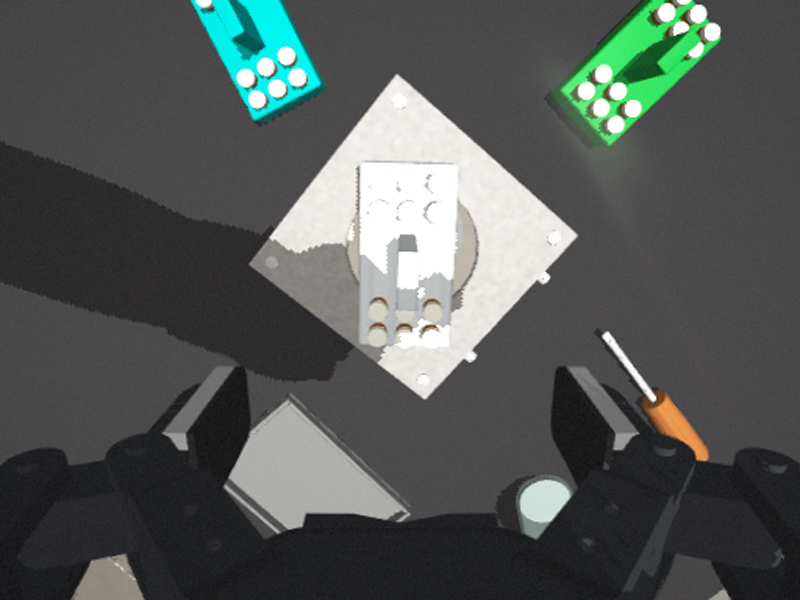

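```bash
sed -i "s/s\['gripper_width'\].round(4)/s['gripper_width']/" w.py; python3 - <<'E'
from h import *
import pickle
m,a=pickle.load(open('w.pkl','rb'))
f=lambda l:(np.array(l)+.5)/1.5625-.5
P=onz(m,f([(359,163),(458,163),(450,346),(360,342)]),.118);print(P.round(4),P.mean(0))
for i in range(4):
    d=P[(i+1)%4]-P[i];print('  edge',np.linalg.norm(d).round(4),'yaw',np.degrees(np.arctan2(d[1],d[0])).round(1))
c=np.array([.472,.2425])
def box(c,yaw):
    r=R.from_euler('z',yaw,degrees=True).as_matrix()[:2,:2]
    for nm,hx,hy,z in(('top118',.055,.028,.118),('hbot',.015,.005,.118),('htop',.015,.005,.17)):
        q=np.array([[1,1],[1,-1],[-1,-1],[-1,1]])*[hx,hy]
        Q=np.c_[q@r.T+c,np.full(4,z)]
        print(nm,(proj(m,Q)*1.5625+.3).round(0).tolist())
box(c,-46); print(m['xyz'])
s=ctrl.read_state();print(s['joint_pos'].round(3),s['tool_pos'],R.from_quat(s['ee_rot']).as_euler('xyz',degrees=True))
P=onz(m,f([(397,75),(577,236),(425,399),(249,265)]),.09);print(P.round(4),P.mean(0))
E
python3 - <<'E'
import cv2
a=cv2.imread('pics/w1.png');cv2.imwrite('pics/w1c.png',cv2.resize(a[140:370,330:490],None,fx=2.6,fy=2.6,interpolation=cv2.INTER_CUBIC))
E
```

```text
[[0.415  0.2667 0.118 ]
 [0.4545 0.3058 0.118 ]
 [0.5305 0.2265 0.118 ]
 [0.4894 0.1894 0.118 ]] [0.47235105 0.24710738 0.118     ]
  edge 0.0555 yaw 44.8
  edge 0.1099 yaw -46.2
  edge 0.0554 yaw -138.0
  edge 0.1072 yaw 133.9
top118 [[445.0, 350.0], [354.0, 349.0], [352.0, 167.0], [452.0, 168.0]]
hbot [[409.0, 287.0], [392.0, 287.0], [393.0, 237.0], [410.0, 238.0]]
htop [[410.0, 315.0], [390.0, 315.0], [391.0, 256.0], [412.0, 256.0]]
[0.42461559 0.29014284 0.41396371]
[ 0.474  0.059  0.224  1.737 -0.     1.264] [0.47188609 0.24180931 0.27085645] [-1.79933746e+02 -1.22267408e-02  1.34727893e+02]
[[0.3947 0.3173 0.09  ]
 [0.5442 0.3299 0.09  ]
 [0.5569 0.1809 0.09  ]
 [0.4076 0.1677 0.09  ]] [0.47585876 0.24893852 0.09      ]
```

View pics/w1c.png

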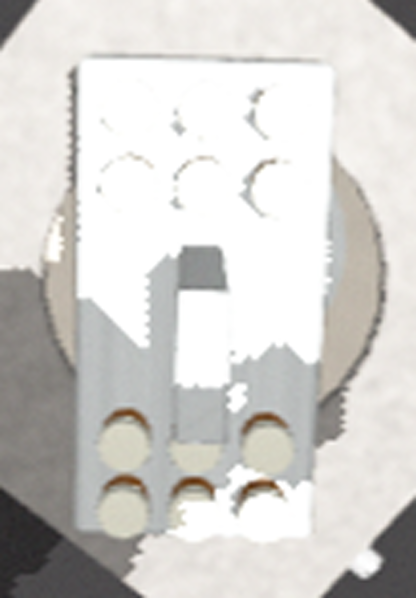

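Both views show the aluminium rack on the module, at 800-px wrist coordinates of about (408,255), with the handle top around (408,281). Next I descend and pinch the handle.

>>> {"name": "drive_tool", "arguments": {"series": [85,0.1,0.7,-28,0,0,-0.003,85,0.1,0.7,-28,0,0,-0.003,85,0.1,0.7,-28,0,0,-0.003,85,0.1,0.7,-28,0,0,-0.003,85,0.1,0.7,-21,0,0,-0.003]}}

```text
t: 2.85
tool_pos: [0.4721, 0.244, 0.1369]
ee_rot: [0.393, 0.92, -0.0, -0.0]
wrist_force: [-0.1, -0.2, 0.4]
gripper_width: 0.085
```

>>> {"name": "drive_tool", "arguments": {"series": [85,0,0,-10,0,0,0,50,0,0,0,0,0,0,30,0,0,0,0,0,0,20,0,0,0,0,0,0,14,0,0,0,0,0,0]}}

```text
t: 3.35
tool_pos: [0.4731, 0.2456, 0.1294]
ee_rot: [0.392, 0.92, 0.001, 0.001]
wrist_force: [-0.5, 0.3, -1.0]
gripper_width: 0.0278
```

>>> {"name": "drive_tool", "arguments": {"series": [10,0,0,0,0,0,0,4,0,0,0,0,0,0,0,0,0,0,0,0,0,0,0,0,0,0,0,0,0,0,0,0,0,0,0]}}

```text
t: 3.85
tool_pos: [0.4729, 0.2456, 0.1289]
ee_rot: [0.392, 0.92, 0.0, 0.0]
wrist_force: [0.8, 0.9, 5.0]
gripper_width: 0.0092
```

>>> {"name": "drive_tool", "arguments": {"series": [0,0,0,4,0,0,0,0,0,0,10,0,0,0,0,0,0,14,0,0,0,0,0,0,14,0,0,0,0,0,0,8,0,0,0]}}

```text
t: 4.35
tool_pos: [0.4731, 0.2457, 0.1805]
ee_rot: [0.392, 0.92, 0.001, 0.001]
wrist_force: [0.3, -0.9, -3.5]
gripper_width: 0.0092
```

>>> {"name": "drive_tool", "arguments": {"series": [0,4,-9,0,0,0,0.03,0,8,-17,0,0,0,0.05,0,10,-22,0,0,0,0.075,0,10,-22,0,0,0,0.075,0,10,-22,0,0,0,0.075]}}

```text
t: 4.85
tool_pos: [0.5151, 0.1527, 0.1789]
ee_rot: [0.246, 0.969, 0.0, 0.0]
wrist_force: [0.7, 0.5, -3.6]
gripper_width: 0.0095
```

>>> {"name": "drive_tool", "arguments": {"series": [0,10,-22,0,0,0,0.075,0,10,-22,0,0,0,0.075,0,10,-22,0,0,0,0.075,0,10,-22,0,0,0,0.075,0,10,-22,0,0,0,0.075]}}

```text
t: 5.35
tool_pos: [0.5651, 0.0425, 0.1789]
ee_rot: [0.061, 0.998, 0.0, 0.0]
wrist_force: [0.1, 0.5, -3.5]
gripper_width: 0.009
```

>>> {"name": "drive_tool", "arguments": {"series": [0,9,-19,0,0,0,0.05,0,6,-12,0,0,0,0.026,0,0,0,0,0,0,0,0,0,0,0,0,0,0]}}

```text
t: 5.75
tool_pos: [0.5796, 0.0125, 0.1785]
ee_rot: [0.025, 1.0, 0.0, -0.0]
wrist_force: [-0.0, -0.6, -3.3]
gripper_width: 0.0092
```

```bash
python3 w.py w2; python3 -c "
from h import *
cv2.imwrite('pics/s2.png',read_camera('side')[60:300,130:430,::-1].repeat(2,0).repeat(2,1))
a=read_camera('top')[:,:,::-1]; cv2.imwrite('pics/t2.png',a)"
```

```text
5.75 [0.021 0.145 0.137 1.563 0.    0.072] [0.5796 0.0125 0.1785] yawx 177.13 z [-1.e-04  2.e-04 -1.e+00] cam [0.512 0.015 0.322] [-0.  -0.6 -3.3] 0.009198561620648213
```

View pics/w2.png

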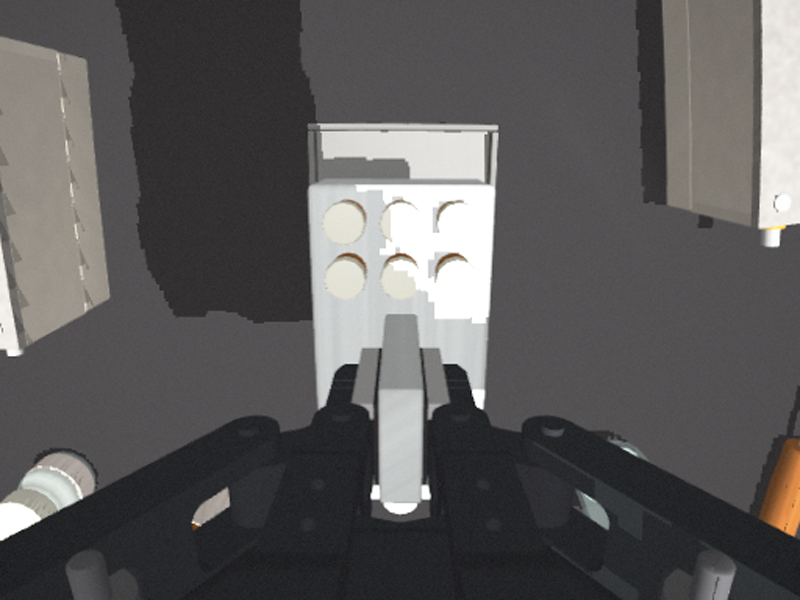

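The rack hangs level over the tray: its block edges are at x≈310–495 and the tray's near edge at y≈125. Next I lower it.

>>> {"name": "drive_tool", "arguments": {"series": [0,0,0,-15,0,0,0,0,0,0,-30,0,0,0,0,0,0,-35,0,0,0,0,0,0,-30,0,0,0,0,0,0,-15,0,0,0]}}

```text
t: 6.4
tool_pos: [0.5781, 0.0131, 0.0506]
ee_rot: [0.024, 1.0, -0.0, -0.002]
wrist_force: [-1.2, -0.3, -3.0]
gripper_width: 0.0094
```

>>> {"name": "drive_tool", "arguments": {"series": [0,0,0,-4,0,0,0,0,0,0,-2,0,0,0,0,0,0,0,0,0,0,0,0,0,0,0,0,0]}}

```text
t: 6.8
tool_pos: [0.5805, 0.0125, 0.0488]
ee_rot: [0.024, 1.0, 0.0, 0.001]
wrist_force: [0.2, 0.8, -3.2]
gripper_width: 0.009
```

>>> {"name": "drive_tool", "arguments": {"series": [0,0,0,-2,0,0,0,0,0,0,0,0,0,0]}}

```text
t: 7.0
tool_pos: [0.5798, 0.0124, 0.0456]
ee_rot: [0.024, 1.0, 0.0, 0.0]
wrist_force: [-0.3, 0.1, -3.6]
gripper_width: 0.0093
```

>>> {"name": "drive_tool", "arguments": {"series": [0,0,0,-1.5,0,0,0,0,0,0,0,0,0,0]}}

```text
t: 7.2
tool_pos: [0.5795, 0.0125, 0.0436]
ee_rot: [0.024, 1.0, -0.0, -0.0]
wrist_force: [0.2, -0.7, -2.9]
gripper_width: 0.0095
```

>>> {"name": "drive_tool", "arguments": {"series": [0,0,0,-1,0,0,0,0,0,0,0,0,0,0]}}

```text
t: 7.4
tool_pos: [0.5797, 0.0125, 0.043]
ee_rot: [0.024, 1.0, 0.0, 0.0]
wrist_force: [-0.7, 0.4, -0.6]
gripper_width: 0.0095
```

>>> {"name": "drive_tool", "arguments": {"series": [0,0,0,-1,0,0,0,0,0,0,0,0,0,0]}}

```text
t: 7.6
tool_pos: [0.5797, 0.0126, 0.0429]
ee_rot: [0.024, 1.0, 0.0, 0.0]
wrist_force: [-3.6, 0.9, 6.8]
gripper_width: 0.0092
```

>>> {"name": "drive_tool", "arguments": {"series": [20,0,0,0,0,0,0,45,0,0,0,0,0,0,45,0,0,0,0,0,0,45,0,0,10,0,0,0,45,0,0,25,0,0,0]}}

```text
t: 8.1
tool_pos: [0.5784, 0.0124, 0.0755]
ee_rot: [0.024, 1.0, -0.0, -0.002]
wrist_force: [1.0, 0.0, -0.3]
gripper_width: 0.0453
```

>>> {"name": "drive_tool", "arguments": {"series": [45,0,0,40,0,0,0,45,0,0,45,0,0,0,45,0,0,45,0,0,0,45,0,0,30,0,0,0]}}

```text
t: 8.5
tool_pos: [0.5799, 0.0125, 0.2412]
ee_rot: [0.024, 1.0, 0.0, 0.002]
wrist_force: [0.8, 0.8, 0.2]
gripper_width: 0.0449
```

>>> {"name": "drive_tool", "arguments": {"series": [45,-10,22,4,0,0,0,45,-15,32,4,0,0,0,45,-15,32,4,0,0,0,45,-15,32,4,0,0,0,45,-15,32,4,0,0,0]}}

```text
t: 9.0
tool_pos: [0.5089, 0.1635, 0.2578]
ee_rot: [0.025, 1.0, 0.0, 0.0]
wrist_force: [0.7, 0.7, 0.3]
gripper_width: 0.045
```

>>> {"name": "drive_tool", "arguments": {"series": [45,-12,28,4,0,0,0,45,-6,13,4,0,0,0,45,0,0,0,0,0,0,45,0,0,0,0,0,0]}}

```text
t: 9.4
tool_pos: [0.4919, 0.2032, 0.2651]
ee_rot: [0.024, 1.0, -0.0, 0.0]
wrist_force: [-0.3, 0.3, 0.4]
gripper_width: 0.045
```

```bash
python3 w.py w3
```

```text
9.4 [ 0.392  0.059  0.213  1.724 -0.     0.44 ] [0.4919 0.2032 0.2651] yawx 177.23 z [ 5.e-04 -2.e-04 -1.e+00] cam [0.424 0.206 0.409] [-0.3  0.3  0.4] 0.04496541330127836
```

View pics/w3.png

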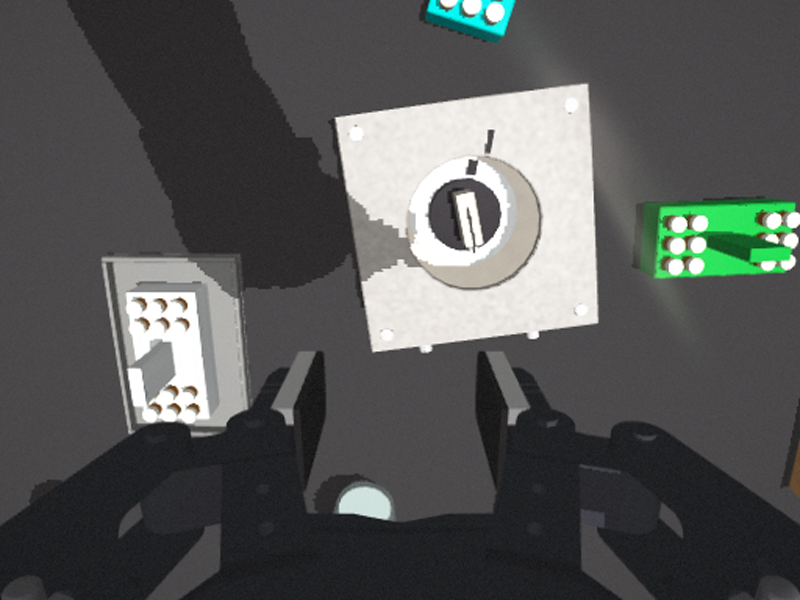

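The rack stands flat in the tray at (170,355). The bar knob is at (467,222), the tab at (472,167) and the plate line from (491,130) to (488,152). An enlarged crop is needed.

```bash
python3 - <<'E'
import pickle,cv2
m,a=pickle.load(open('w.pkl','rb'))
cv2.imwrite('pics/w3c.png',cv2.resize(a[72:192,250:355,::-1],None,fx=5,fy=5,interpolation=cv2.INTER_CUBIC))
E
```

```text
(no output)
```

View pics/w3c.png

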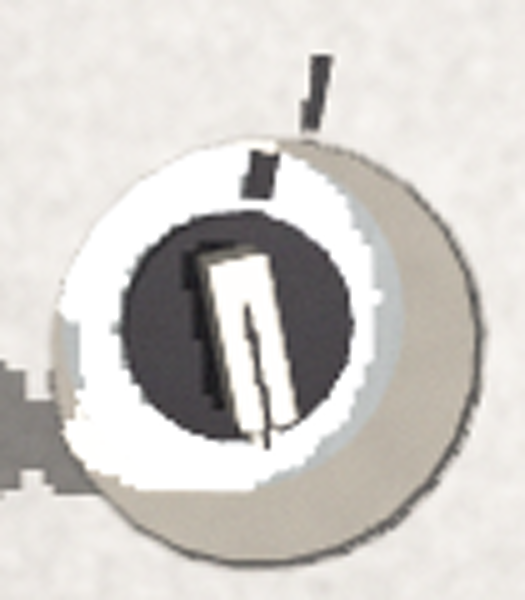

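```bash
python3 - <<'E'
from h import *
import pickle
m,a=pickle.load(open('w.pkl','rb'))
f=lambda l:(np.array(l,float)+.5)/5-.5+[250,72]
g=lambda l,z:onz(m,f(l),z)[:,:2]
ang=lambda d:np.degrees(np.arctan2(d[1],d[0])).round(1)
B=g([(207,262),(268,255),(297,418),(240,432)],.068);print('bar',B.round(4),B.mean(0).round(4),[np.linalg.norm(B[i]-B[i-1]).round(4) for i in range(4)],'angle',ang(B[2]+B[3]-B[0]-B[1]),ang(B[3]-B[0]),ang(B[2]-B[1]))
c=B.mean(0)
T=g([(266,447)],.05)[0];print('tip',T,ang(T-c),np.linalg.norm(T-c))
L=g([(320,55),(312,130)],.09);print('line',L.round(4),ang(L[0]-L[1]),ang(L.mean(0)-c))
D=g([(264,152),(259,198)],.039);print('tab',D.round(4),ang(D[0]-D[1]),ang(D.mean(0)-c),np.linalg.norm(D-c,axis=1))
O=g([(55,340),(483,340),(265,138),(275,565)],.09);print('open',O.round(4),O.mean(0))
d=g([(122,325),(353,325),(238,210),(238,440)],.044);print('dial',d.round(4),d.mean(0))
q=(np.array([(335,117),(588,84),(597,323),(372,352)])+.5)/1.5625-.5
M=onz(m,q,.09);print('mod',M.mean(0),ang(M[3]-M[0]),ang(M[2]-M[1]))
E
```

```text
bar [[0.4579 0.2403]
 [0.4571 0.2528]
 [0.4913 0.2584]
 [0.4937 0.2464]] [0.475  0.2495] [np.float64(0.0363), np.float64(0.0125), np.float64(0.0346), np.float64(0.0123)] angle 9.5 9.7 9.4
tip [0.50098831 0.25423685] 10.4 0.02643867006011536
line [[0.4184 0.26  ]
 [0.432  0.2584]] 173.1 168.9
tab [[0.4375 0.2562]
 [0.4473 0.255 ]] 172.7 169.3 [0.03812337 0.02819517]
open [[0.4693 0.2083]
 [0.4732 0.2915]
 [0.4331 0.2495]
 [0.5167 0.2504]] [0.47308268 0.24991512]
dial [[0.4732 0.2236]
 [0.4756 0.2747]
 [0.4494 0.2497]
 [0.5004 0.2488]] [0.47464841 0.2491854 ]
mod [0.47569977 0.24938825 0.09      ] 4.7 4.6
```

>>> {"name": "drive_tool", "arguments": {"series": [30,-5,14,0,0,0,0.072,30,-7,18,0,0,0,0.072,30,-5,14,-20,0,0,0.072,30,0,0,-40,0,0,0,30,0,0,-40,0,0,0]}}

```text
t: 9.95
tool_pos: [0.4754, 0.2489, 0.1638]
ee_rot: [-0.083, 0.997, 0.0, 0.001]
wrist_force: [0.7, -0.3, -0.4]
gripper_width: 0.0302
```

>>> {"name": "drive_tool", "arguments": {"series": [30,0,0,-30,0,0,0,30,0,0,-20,0,0,0,30,0,0,0,0,0,0,30,0,0,0,0,0,0]}}

```text
t: 10.35
tool_pos: [0.475, 0.2487, 0.1152]
ee_rot: [-0.083, 0.997, -0.0, -0.0]
wrist_force: [0.2, 1.0, 0.6]
gripper_width: 0.0301
```

```bash
python3 w.py w4; python3 -c "
import cv2
a=cv2.imread('pics/w4.png');cv2.imwrite('pics/w4c.png',a[100:600,100:700])"
```

```text
10.35 [ 0.482  0.042 -0.096  1.434 -0.     0.316] [0.475  0.2487 0.1152] yawx -170.49 z [-2.e-04 -2.e-04 -1.e+00] cam [0.408 0.237 0.259] [0.2 1.  0.6] 0.03014173808332271
```

View pics/w4c.png

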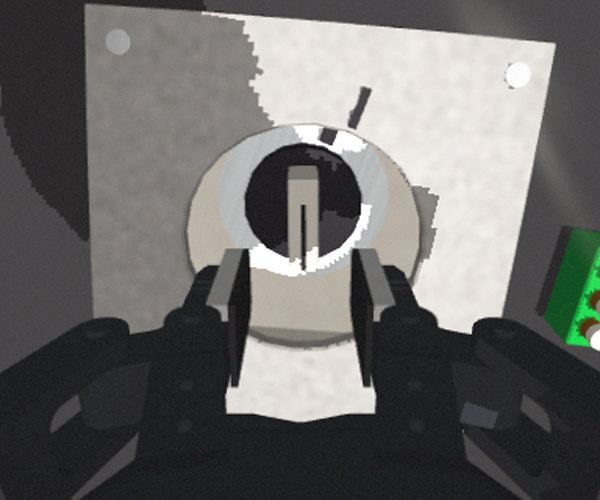

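The bar is vertical and centred between the fingers at x≈303 (fingers at 232 and 368). The tab is at (328,137) and the line from (354,127) to (366,88). I go down in steps.

>>> {"name": "drive_tool", "arguments": {"series": [30,0,0,-12,0,0,0,30,0,0,-15,0,0,0,30,0,0,-12,0,0,0,30,0,0,-8,0,0,0,30,0,0,0,0,0,0]}}

```text
t: 10.9
tool_pos: [0.4738, 0.2491, 0.066]
ee_rot: [-0.084, 0.997, -0.001, -0.001]
wrist_force: [-0.2, 0.6, 0.6]
gripper_width: 0.0298
```

>>> {"name": "drive_tool", "arguments": {"series": [30,0,0,-10,0,0,0,30,0,0,-7,0,0,0,30,0,0,-2,0,0,0,30,0,0,0,0,0,0]}}

```text
t: 11.3
tool_pos: [0.4745, 0.2494, 0.0484]
ee_rot: [-0.084, 0.997, -0.0, -0.0]
wrist_force: [-0.2, 0.7, 0.6]
gripper_width: 0.0299
```

```bash
python3 - <<'E'
from h import *
import pickle
m,a=pickle.load(open('w.pkl','rb'))
f=lambda l:(np.array(l,float)+100.5)/1.5625-.5
g=lambda l,z:onz(m,f(l),z)[:,:2]
ang=lambda d:np.degrees(np.arctan2(d[1],d[0])).round(1)
d=g([(245,205),(361,205),(303,144)],.044);print('dial',d.round(4),(d[0]+d[1])/2)
B=g([(288,178),(319,180)],.068);print('bar end',B.mean(0))
L=g([(366,88),(354,127)],.09);T=g([(332,129),(326,144)],.039)
for c in([.475,.249],[.475,.2495],[.4755,.2488]):
  print(ang(L.mean(0)-c),ang(T.mean(0)-c))
print(L,T,ang(L[0]-L[1]))
E
```

```text
dial [[0.4795 0.2244]
 [0.4711 0.2744]
 [0.4486 0.2449]] [0.47529797 0.24940958]
bar end [0.45751594 0.24649418]
168.0 167.7
168.6 168.6
167.9 167.6
[[0.41851012 0.26031452]
 [0.43165328 0.25888915]] [[0.44107505 0.25631618]
 [0.44793922 0.25492972]] 173.8
```

>>> {"name": "drive_tool", "arguments": {"series": [20,0,0,0,0,0,0,14,0,0,0,0,0,0,8,0,0,0,0,0,0,0,0,0,0,0,0,0,0,0,0,0,0,0,0]}}

```text
t: 11.8
tool_pos: [0.4748, 0.2497, 0.0493]
ee_rot: [-0.084, 0.997, 0.0, 0.0]
wrist_force: [-1.2, 0.4, 5.9]
gripper_width: 0.0107
```

>>> {"name": "drive_tool", "arguments": {"series": [0,0,0,0,0,0,0,0,0,0,0,0,0,0.05]}}

```text
t: 12.0
tool_pos: [0.4748, 0.2497, 0.0493]
ee_rot: [-0.109, 0.994, 0.0, 0.0]
wrist_force: [-1.5, 1.0, 5.3]
gripper_width: 0.0105
```

```bash
python3 - <<'E'
from h import *
import pickle
s=ctrl.read_state();print(s['wrist_force'],s['moment'],s['gripper_width'],s['tool_pos'])
m,a=pickle.load(open('w.pkl','rb'))
g=cv2.cvtColor(a,cv2.COLOR_RGB2GRAY)
x0,y0,x1,y1=286,118,304,147   # around line in original px
u=g[y0:y1,x0:x1];print(u)
E
```

```text
[-1.51140963  0.9810488   5.29124588] [ 0.13038871  0.32554794 -0.00497275] 0.010540613588715206 [0.47483998 0.24969972 0.04933587]
[[231 233 233 233 231 232 233 235 232 232 233 231 231 230 229 229 230 231]
 [232 229 230 230 230 231 233 232 200 172 162 163 199 226 230 229 230 233]
 [229 228 227 229 230 229 230 229 174 122  93  83 116 141 152 200 227 232]
 [228 228 227 227 227 228 229 228 173 109  83  74  73  76  76 131 221 235]
 [230 228 228 228 230 228 228 228 165  89  75  68  73  75  74 131 221 235]
 [229 228 230 230 229 229 229 228 159  77  72  76  73  72  72 194 231 234]
 [232 231 230 232 230 229 230 193 122  77  74  73  72  75  97 212 234 235]
 [232 232 233 233 232 232 230 174  93  72  69  72  71  71 156 222 233 233]
 [233 235 235 235 233 231 231 168  86  75  73  74  72  97 203 230 232 232]
 [234 233 235 235 234 234 216 139  74  74  75  72  72 156 220 230 231 231]
 [235 235 236 234 234 234 194 113  71  72  74  72  71 195 228 230 231 230]
 [234 235 235 235 235 233 182  94  75  71  71  74  98 206 229 230 229 229]
 [233 235 232 234 234 223 149  79  72  71  73  73 158 218 230 229 22
[... 507 characters left out ...]
234 233 232 232 232 231]
 [229 184  98  69  71  70  69  69  95 201 233 235 235 235 232 232 232 228]
 [229 183  98  68  72  72  72  69 127 215 235 234 235 235 234 231 231 230]
 [191 132  95  73  71  71  71  70 159 223 235 235 235 234 234 231 231 231]
 [186 110  82  69  71  70  68  95 197 232 234 233 234 233 232 231 229 229]
 [174  89  73  69  69  71  70 153 220 233 234 236 234 234 232 230 229 229]
 [172  69  70  73  74  69  76 188 229 233 233 234 233 232 230 230 229 230]
 [172  63  70  70  70  72 153 219 234 237 236 236 234 233 230 229 229 229]
 [216 151  89  69  70  71 187 229 233 236 236 235 235 233 231 231 232 232]
 [234 231 226 208 147 106 196 231 234 234 235 235 232 232 230 232 233 233]]
```

>>> {"name": "drive_tool", "arguments": {"series": [0,0,0,0,0,0,0.1,0,0,0,0,0,0,0.13,0,0,0,0,0,0,0.13,0,0,0,0,0,0,0.13,0,0,0,0,0,0,0.13]}}

```text
t: 12.5
tool_pos: [0.4748, 0.2498, 0.0494]
ee_rot: [-0.409, 0.913, 0.0, 0.0]
wrist_force: [-1.6, 0.9, 5.5]
gripper_width: 0.0103
```

>>> {"name": "drive_tool", "arguments": {"series": [0,0,0,0,0,0,0.13,0,0,0,0,0,0,0.13,0,0,0,0,0,0,0.13,0,0,0,0,0,0,0.13,0,0,0,0,0,0,0.13]}}

```text
t: 13.0
tool_pos: [0.4748, 0.2497, 0.0493]
ee_rot: [-0.679, 0.734, 0.0, 0.0]
wrist_force: [-2.0, 1.6, 5.3]
gripper_width: 0.0104
```

>>> {"name": "drive_tool", "arguments": {"series": [0,0,0,0,0,0,0.13,0,0,0,0,0,0,0.13,0,0,0,0,0,0,0.13,0,0,0,0,0,0,0.13,0,0,0,0,0,0,0.13]}}

```text
t: 13.5
tool_pos: [0.4748, 0.2498, 0.0494]
ee_rot: [0.878, -0.479, 0.0, -0.0]
wrist_force: [-1.3, 0.5, 6.8]
gripper_width: 0.0106
```

>>> {"name": "drive_tool", "arguments": {"series": [0,0,0,0,0,0,0.13,0,0,0,0,0,0,0.13,0,0,0,0,0,0,0.13,0,0,0,0,0,0,0.13,0,0,0,0,0,0,0]}}

```text
t: 14.0
tool_pos: [0.4747, 0.2497, 0.0493]
ee_rot: [0.971, -0.238, 0.0, -0.0]
wrist_force: [-2.4, -0.3, 5.7]
gripper_width: 0.0107
```

```bash
python3 - <<'E'
from h import *
import pickle
s=ctrl.read_state();q=s['ee_rot'];print(s['joint_pos'].round(3),s['wrist_force'],s['moment'],s['gripper_width'],s['tool_pos'],'yaw',np.degrees(2*np.arctan2(q[1],q[0]))%360)
m,a=pickle.load(open('w.pkl','rb'))
ang=lambda d:np.degrees(np.arctan2(d[1],d[0])).round(1)
o=np.array([286,118])
E=onz(m,o+np.array([(15.3,3.5),(5.8,26.5),(8.3,3.5),(.8,24)]),.09)[:,:2]
print(E,ang(E[0]-E[1]),ang(E[2]-E[3]),[ang(e-[.475,.2494]) for e in E])
E
```

```text
[ 0.484  0.062 -0.203  1.306  0.    -2.178] [-2.40225099 -0.25849091  5.66133429] [0.17074317 0.45146711 0.02801751] 0.01071071752354304 [0.47471463 0.24973408 0.04934874] yaw 332.51361758021875
[[0.41890364 0.26206811]
 [0.43122621 0.25955206]
 [0.41949834 0.25856697]
 [0.43038282 0.256768  ]] 168.5 170.6 [np.float64(167.3), np.float64(166.9), np.float64(170.6), np.float64(170.6)]
```

>>> {"name": "drive_tool", "arguments": {"series": [0,0,0,0,0,0,0.12,0,0,0,0,0,0,0.11,0,0,0,0,0,0,0.056,0,0,0,0,0,0,0,0,0,0,0,0,0,0]}}

```text
t: 14.5
tool_pos: [0.4747, 0.2497, 0.0493]
ee_rot: [0.995, -0.099, 0.0, -0.0]
wrist_force: [-2.1, 0.5, 6.6]
gripper_width: 0.0102
```

>>> {"name": "drive_tool", "arguments": {"series": [12,0,0,0,0,0,0,16,0,0,0,0,0,0,22,0,0,0,0,0,0,30,0,0,0,0,0,0,30,0,0,0,0,0,0]}}

```text
t: 15.0
tool_pos: [0.4746, 0.2494, 0.0485]
ee_rot: [0.995, -0.099, -0.0, 0.0]
wrist_force: [-0.3, 0.5, -0.7]
gripper_width: 0.03
```

>>> {"name": "drive_tool", "arguments": {"series": [30,0,0,8,0,0,0,30,0,0,20,0,0,0,30,0,0,35,0,0,0,30,0,0,45,0,0,0,30,0,0,45,0,0,0]}}

```text
t: 15.5
tool_pos: [0.4742, 0.2492, 0.2038]
ee_rot: [0.995, -0.099, -0.0, 0.0]
wrist_force: [1.6, 0.8, 0.5]
gripper_width: 0.0303
```

>>> {"name": "drive_tool", "arguments": {"series": [30,0,0,40,0,0,-0.1,30,-5,-10,20,0,0,-0.14,30,-10,-12,0,0,0,-0.14,30,-5,-8,0,0,0,-0.14,30,0,0,0,0,0,0]}}

```text
t: 16.0
tool_pos: [0.4543, 0.2189, 0.263]
ee_rot: [0.936, -0.353, 0.001, -0.0]
wrist_force: [0.8, 0.7, 0.5]
gripper_width: 0.03
```

```bash
python3 w.py w5
```

```text
16.0 [ 0.449 -0.01   0.138  1.717 -0.    -1.972] [0.4543 0.2189 0.263 ] yawx -41.31 z [ 1.3e-03  5.0e-04 -1.0e+00] cam [0.505 0.174 0.407] [0.8 0.7 0.5] 0.029971835483185418
```

View pics/w5.png

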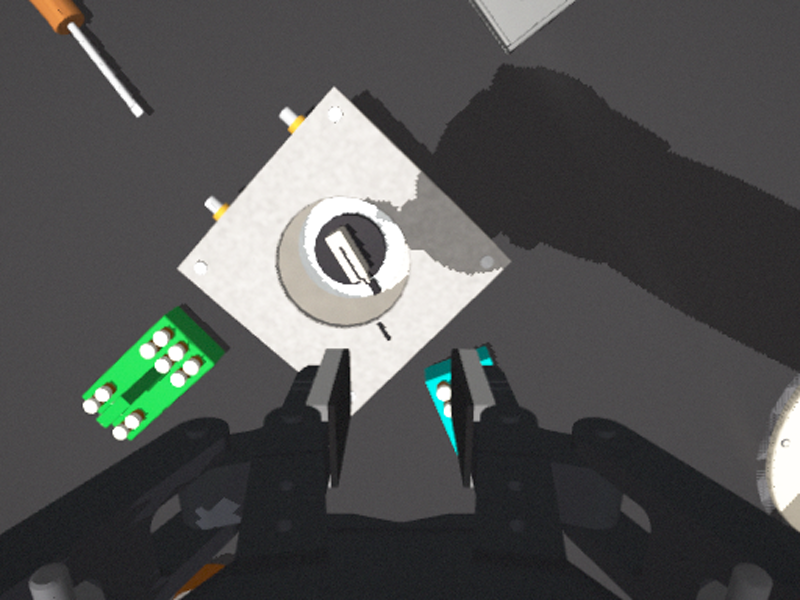

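The pointer at (370,283) now faces the tab at (375,286) and the line at (385,330). I measure it on an enlarged crop.

```bash
python3 - <<'E'
import pickle,cv2
m,a=pickle.load(open('w.pkl','rb'))
cv2.imwrite('pics/w5c.png',cv2.resize(a[130:225,190:265,::-1],None,fx=6,fy=6,interpolation=cv2.INTER_CUBIC))
from rig import read_camera
t=read_camera('top');cv2.imwrite('pics/t5.png',cv2.resize(t[70:340,70:430,::-1],None,fx=2.2,fy=2.2,interpolation=cv2.INTER_CUBIC))
E
```

```text
(no output)
```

View pics/w5c.png

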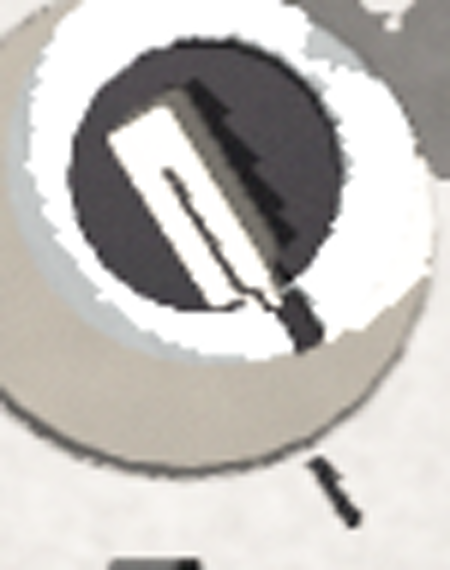

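View pics/t5.png

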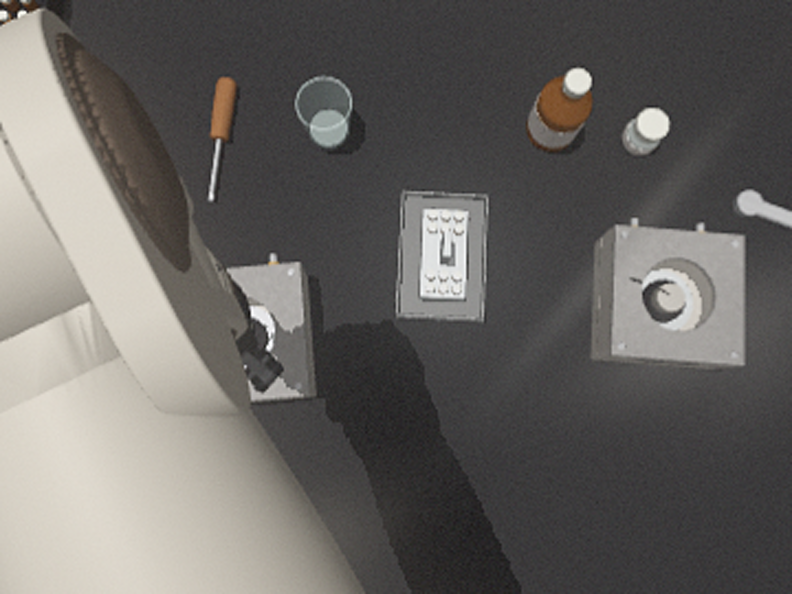

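```bash
python3 - <<'E'
from h import *
import pickle
m,a=pickle.load(open('w.pkl','rb'))
f=lambda l:(np.array(l,float)+.5)/6-.5+[190,130]
g=lambda l,z:onz(m,f(l),z)[:,:2]
ang=lambda d:np.degrees(np.arctan2(d[1],d[0])).round(1)
B=g([(110,138),(165,99),(272,292),(213,308)],.068);print(B.mean(0),ang(B[3]-B[0]),ang(B[2]-B[1]),[np.linalg.norm(B[i]-B[i-1]).round(4) for i in range(4)])
c=g([(70,175),(344,175),(207,38),(207,312)],.044).mean(0);print('dial',c)
L=g([(317,460),(352,522)],.09);print('line',ang(L[1]-L[0]))
T=g([(288,293),(312,347)],.039)
S=g([(170,172),(258,292)],.068);print('dark line',ang(S[1]-S[0]))
P=g([(281,303)],.052)[0]
for k in(c,B.mean(0),[.475,.2494]):print(ang(L.mean(0)-k),'tab',ang(T.mean(0)-k),'tip',ang(P-k),ang(S[1]-k))
E
```

```text
[0.47491203 0.24964678] 168.0 166.1 [np.float64(0.035), np.float64(0.0119), np.float64(0.0387), np.float64(0.0109)]
dial [0.47552463 0.24831759]
line 166.2
dark line 173.3
167.5 tab 168.5 tip 170.6 172.9
168.8 tab 170.6 tip 173.4 176.7
168.5 tab 170.2 tip 172.8 175.9
```

```bash
python3 -c "
from h import *
print(ctrl.job_done())"
```

```text
the job is handed in; nothing more can be done
None
```

The rack is in the grey tray and the bar knob is set to its mark. I handed the job in at about 16 s with the gripper open and clear of everything.

- **Rack:** I lifted the aluminium rack off the flow module by its handle and set it down in the tray. The last top view shows it flat and upright there.
- **Knob:** I gripped the bar through the guard opening, turned it about 2.78 rad anticlockwise and let go.
- **Alignment:**
  - The gripper's bearing at release puts the bar at 168.6°, and the bar's side edges measure 166–168° in the last picture.
  - The plate line and tab lie at about 168.8° (the last picture gave 167.5–170.6°), so these agree within about 2°.
  - The pointer tip and its thin dark line read 171–177°. They rest on very few pixels and I trusted them less, so I made no further correction.
- **Other things:** The screwdriver, beaker, bottle, jar and other module stand where they were in the last top view. The largest force I saw in the readings between moves was about 8 N.

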